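Lock the vial carousel and hold the contact probe on its test pad

TASK

Put the loose lock pin fully home through the carousel's lug and the base's lug, so that the carousel is locked. Then take the contact probe out of its stand and hold its tip gently inside the ring engraved on the sloping test pad, with the probe square to that sloping face and its sprung tip pushed about half way in. Finish while still holding the probe there, with the pin still home; leave the bottle, the jar and the spanner alone.

Things in the scene. Friction and masses are not known exactly. Their poses are not given: they have to be found in the camera images.
- sampler: White round base of the vial carousel, 196 mm across, 40 mm high, fixed to the bench; origin: centre of its underside, z up. On its -y side a fixed steel lug, 42 mm wide, spans z 22 to 40 mm over empty space; its upright hole, 130 mm from the axis, is in line with the carousel's lock hole.
- carousel: White carousel disc, 200 mm across, z 43 to 53 mm, that turns on the base and carries the test pad and its lug; same origin and axes as the base when home. A spring (3 N m/rad) keeps it home, where the lock holes are in line; it gives a little when pushed. Vials on its far (+x) half reach 69 mm above the bench.
- lock_hole (a point): Centre of the upper mouth of the upright hole in the carousel's lug (aluminium, 40 mm wide, 10 mm thick, top 53 mm above the bench), 130 mm from the carousel's axis on its -y side. Hole 12.5 mm across, chamfered; 3 mm under this lug is the base's lug with the same hole, 18 mm deep, open below. z up along the hole.
- test_pad (a point): Round aluminium boss, 48 mm across, near the carousel's middle; its flat top slopes at 20 degrees, facing the carousel's -x side. Origin: centre of the sloping face, 80 mm above the bench, also the centre of the engraved dark ring (14 mm inner, 18 mm outer diameter). z: outward normal of the sloping face.
- lock_pin: Loose steel pin, about 120 g, upright in its block: shank 10 mm across, 38 mm long, chamfered foot; flange 26 mm across, 5 mm thick; round grip knob 20 mm across, 40 mm tall. Origin: centre of the flange's underside; z towards the knob: foot at z -38 mm, knob from z 5 to 45 mm. Fully home, the flange lies on the carousel's lug.
- pin_block: Grey block 50 x 50 x 45 mm, fixed to the bench, with an upright 14 mm hole through its middle that holds the lock pin at the start, the flange lying on its top; origin: centre of its underside.
- probe: Contact probe, about 155 g, tip down in its stand: black handle 22 x 22 x 90 mm, steel collar 30 mm across, 6 mm thick, shaft 8 mm across, 40 mm long, sprung tip 6 mm across. Origin: centre of the collar's underside; z along the probe to the handle's top: handle z 6 to 96 mm, flats facing x and y; shaft end z -40 mm, free tip end z -55 mm.
- probe_tip (a point): End of the probe's sprung tip (rounded, 3 mm radius), on the probe's axis, 55 mm below the probe's origin when not pressed; it moves in with the tip.
- plunger (a joint): How far the probe's sprung tip is pushed in, m: 0 free, 0.012 fully in (hard stop). It takes 1.6 N to start and 400 N/m after that, about 4 N half way.
- probe_stand: Grey block 60 x 60 x 75 mm, fixed to the bench, with an upright 17 mm hole through its middle that holds the probe at the start, the collar lying on its top; origin: centre of its underside. It and the pin block may change sides.
- reagent_bottle: Bystander: amber bottle, 60 mm across, 120 mm high, beyond the carousel to the left; origin: centre of its underside.
- sample_jar: Bystander: glass jar with metal lid, 56 mm across, 60 mm high, beyond the carousel; origin: centre of its underside.
- spanner: Bystander: steel spanner, 150 mm long, lying to the right beyond the work; origin: under its middle.
Not all that is in view belongs to the job. There is more than one size of the probe; the one meant has the size given above. What is shaped like the lock_pin but yellow is not meant.

How it is judged:
On the way, in this order (a step that is already met when the one before it is completed fails the run):
1. The lock pin is fully home through both lugs, its flange on the carousel's lug (distance between lock_pin and lock_hole below 0.004 m and angle between the z axis of lock_pin and the z axis of lock_hole, either way round below 0.12 rad), for 0.2 s.
2. With the pin home, the probe is out of its stand (all of step 1 and (z of probe in the frame of probe_stand above 0.135 m or horizontal distance between probe and probe_stand above 0.08 m) and contact force between the fingers and probe above 1 N), for 0.1 s.
At the end, for the whole second after the job is handed in: Pin flange within 4 mm of the lock hole's mouth, pin within 7 degrees of its axis; probe held still in the fingers, off its stand, tip within 7.5 mm of the ring's centre, axis within 8 degrees of the pad's normal, sprung tip in by 2.5 to 9.5 mm, pressing with 1.5 to 9 N (all of step 1 and distance between probe_tip and test_pad below 0.0075 m and angle between the z axis of probe and the z axis of test_pad, either way round below 0.14 rad and value of joint plunger between 0.0025 and 0.0095 m and contact force between probe and carousel between 1.5 and 9 N and contact force between the fingers and probe above 2 N and contact force between probe and probe_stand below 0.2 N and linear speed of probe below 0.02 m/s); the arm keeps its last pose, push and grip.
It fails at once if The probe is pressed hard on the test pad (over 15 N) (contact force between probe and carousel above 15 N).
It fails at once if The bottle, the jar or the spanner is moved by more than 30 mm (distance of any of reagent_bottle, sample_jar, spanner from where it was at the start of the episode above 0.03 m).
It fails at once if The bottle or the jar is tipped (angle between any of reagent_bottle, sample_jar's own z axis and vertical above 0.35 rad).
It also fails if it takes over 56 s, if anything falls off the work surface, if the arm or the gripper's body presses on something with over 40 N, if the wrist force passes 120 N, or if a joint passes its speed limit or range.

ROBOT

A 6-joint arm with a two-finger parallel gripper is mounted at the origin on the work surface. World frame = base frame: x ahead of the robot, y to its left, z up, the work surface at z = 0. Lengths are in m, angles in rad, forces in N, time in s.
With the tool pointing down it reaches from about 0.425 to 0.95 m from the base axis. Payload 3.5 kg.
Tool frame: the origin (TCP) lies where the fingers leave the gripper's body, on its centre line; the fingertips stand 73 mm ahead of it and the grasp point (between the pads) lies 54 mm ahead of it; z points along the fingers, y is the line along which they close (so a half turn about z gives the same grasp; the last joint's range is limited). The gripper opens to 85 mm and grips with 20 to 120 N. Pads are 22 mm wide; open, the fingers measure 114 mm over their backs; the gripper's body (76 mm by 85 mm) begins 54 mm behind the grasp point. The pads swing forward as they close: fully open they stand 13 mm farther back than shut.
Start: joints at [-1.35, 0.286, 1.577, -0, 1.279, -0.15], TCP at [0.245, -0.629, 0.304] pointing down, gripper open.
Joint ranges: [-2.77, 2.77], [-0.9, 2.22], [0.21, 2.48], [-1.53, 4.67], [0.24, 2.81], [-2.84, 2.84]. Speed limits (rad/s): [2.79, 2.79, 3.14, 3.14, 3.14, 3.14].

INTERFACE

Orientations are given as a unit quaternion [x, y, z, w].
In Python, from bench import robot, eyes gives the robot as it stands.
- The arm moves only by the tool step_arm, never from a script. Its argument "targets" is a list that holds one entry, the list of rows, each a list of 4 numbers: the shift along the tool's x, y, z in m, then the turn about the tool's z in degrees. In form: [[[x, y, z, roll], ...]]. A call has exactly 8 rows; each row shifts and turns the commanded pose from where the row before left it, along the tool's axes as they then stand; what a row does not reach is not made up. A row lasts 1/12 s, in which the tool goes at most 41.7 mm and 7.16 degrees, less where a joint would pass 70% of its speed; a pose out of reach is approached as far as the arm can. A call with a gripper value outside its range is refused whole. "hand" is the opening, from 0 (shut) to 1 (fully open), set as the call begins (left out, the last holds). The fingers move at their own pace and stop on an object; the grip force is fixed at half the most. Time passes only in rows, so rows that do not move let the fingers close, or fill a call up. It gives the time, the measured TCP pose, the force, the opening and the grip force at its end, in the units of the state.
- robot.get_state(): the state, without advancing time (a new reading comes with each control period).
- eyes.grab_frame(name): name is "scene" or "top"; returns a dict with "image" (400x640x3 uint8, red, green, blue), "z_map" (400x640 float32, m along the optical axis (not along the pixel's ray), 0 where there is no reading), "K" (3x3 intrinsics, pixels), "k1" (the pictures are not rectified: a ray, as slopes to the right and down, at radius r is drawn at 1 + k1 r^2 times it, then the intrinsics apply), "origin" and "attitude" of the camera in the world. Camera axes: x right, y up, looking along -z (the intrinsics and any distortion apply to the point x, -y, -z); pixel columns grow to the right and rows downward; lengths in m; the calibration is good to about 2 mm. A picture is of the moment at which its call begins.
- robot.sign_off(): hands the job in; it is judged then, once.
The state is a dict: "clock": time; "qpos": joint angles; "joint_vel": joint speeds; "effort": joint torques, N m; "tool_pos": TCP position; "tool_rot": TCP orientation; "contact_force": force on the tool from outside, world axes, zero at the start; "wrist_torque": the same for the moment, N m; "grip_width": finger opening in m; "finger_force": force on a finger pad.
Only numpy, scipy, OpenCV 4.12 (cv2) and the standard library are available. Lean on these libraries where they do the work, as an engineer would, in place of code of your own. Each camera call takes 0.05 s, during which the arm holds its last target. There are 200 camera calls.

## Working session

There is one attempt and no reset: what is moved stays moved. The work goes in short steps, Python scripts to look and compute and a tool call to move; the robot and the scene stay as the last step left them, time stands still between calls to the robot, and variables do not carry over. Pictures are saved under pics/ and viewed, at most 13 in all, crops included, and the job is handed in when it is done.

Besides the shell and the picture viewer there is one more tool, called after "Emit:" by a JSON object that holds its "method" and its "body", one argument or row to a line. step_arm: Moves the arm, as the interface text tells. Its arguments: {"type":"object","properties":{"targets":{"type":"array","items":{"type":"array","items":{"type":"array","items":{"type":"number"}}}},"hand":{"type":"number"}},"required":["targets"]}

```bash
ls; mkdir -p pics
python3 - <<'E'
from bench import robot, eyes
import cv2,numpy as np
for n in("scene","top"):
    f=eyes.grab_frame(n); cv2.imwrite(f"pics/{n}0.png",f["image"][:,:,::-1]); np.savez(f"{n}0.npz",**{k:np.array(v) for k,v in f.items()})
    print(n,f["K"],f["k1"],f["origin"],f["attitude"])
print(robot.get_state())
E
```

```text
pics
scene [[453.95850422   0.         316.75664787]
 [  0.         453.95850422 194.79556443]
 [  0.           0.           1.        ]] 0.026771107146083814 [ 1.23958792 -0.69437287  0.67314536] [0.44702514 0.18043087 0.33304419 0.81036707]
top [[381.56668498   0.         319.38988888]
 [  0.         381.56668498 200.22382779]
 [  0.           0.           1.        ]] -0.07640086986248355 [ 0.38200485 -0.04922534  1.05431191] [ 0.08318239 -0.08433241 -0.70090709  0.7033477 ]
{'clock': 0.1, 'qpos': array([-1.35000462e+00,  2.87097412e-01,  1.57805306e+00,  9.06626153e-06,
        1.27861393e+00, -1.49996656e-01]), 'joint_vel': array([ 0.00181965, -0.00126073, -0.00391279, -0.00018585, -0.00050175,
        0.00055214]), 'effort': array([ 1.98709909e-03, -4.07292581e+01, -2.93698668e+01, -7.40368500e-05,
        3.40784522e-03,  7.15481946e-06]), 'tool_pos': array([ 0.24451789, -0.62867196,  0.30265961]), 'tool_rot': array([ 9.82863328e-01,  1.84332579e-01, -3.40923605e-05, -1.08534736e-03]), 'contact_force': array([-0.48859408,  0.36468188, -0.43351042]), 'wrist_torque': array([ 0.00079373, -0.07936866,  0.00385089]), 'finger_force': 0.0, 'grip_width': 0.08569998763228016}
```

View pics/scene0.png

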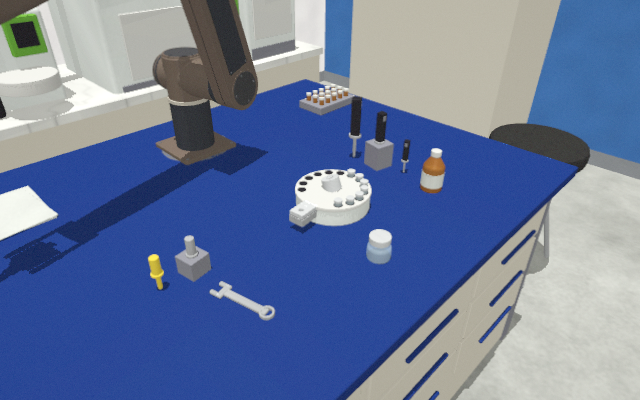

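View pics/top0.png

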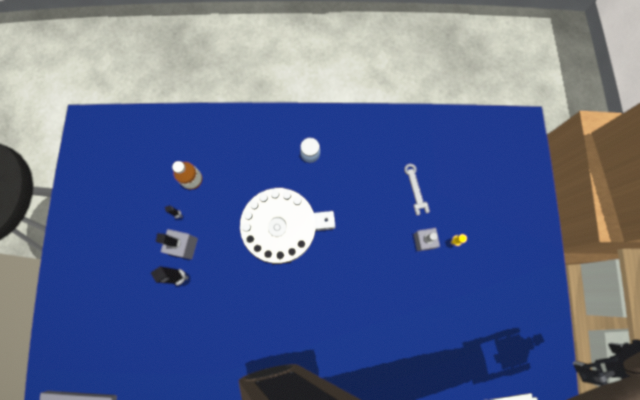

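The scene view shows the pin in its grey block at (192,255), the yellow decoy at (156,270), the carousel at (333,195) with its lug at (303,213), and the stand with the probe at (380,140). The other two probes, at (356,125) and (406,155), are decoys. In the top view the block is at (427,238), the lug hole at (326,220), the pad at (277,227) and the stand at (180,243).

```bash
cat > h.py <<'E'
import numpy as np, cv2
from scipy.spatial.transform import Rotation as R
def load(n): return dict(np.load(n))
def rays(f,uv):
    uv=np.asarray(uv,float).reshape(-1,2); K=f["K"]
    d=(uv-K[:2,2])/[K[0,0],K[1,1]]; s=d.copy()
    for _ in range(20): s=d/(1+float(f["k1"])*(s**2).sum(1,keepdims=True))
    c=np.c_[s[:,0],-s[:,1],-np.ones(len(s))]
    return R.from_quat(f["attitude"]).apply(c)
def plane(f,uv,z):
    r=rays(f,uv); o=f["origin"]; return o+r*((z-o[2])/r[:,2])[:,None]
def cloud(f):
    h,w=f["z_map"].shape; v,u=np.mgrid[:h,:w]
    return (f["origin"]+rays(f,np.c_[u.ravel(),v.ravel()])*f["z_map"].reshape(-1,1)).reshape(h,w,3)
def proj(f,P):
    c=R.from_quat(f["attitude"]).inv().apply(np.atleast_2d(P)-f["origin"]); s=np.c_[c[:,0],-c[:,1]]/-c[:,2:]
    s=s*(1+float(f["k1"])*(s**2).sum(1,keepdims=True)); return s*[f["K"][0,0],f["K"][1,1]]+f["K"][:2,2]
E
python3 - <<'E'
from h import *
for n in("top0.npz","scene0.npz"):
    f=load(n); C=cloud(f); z=C[...,2]
    on=(C[...,0]>.2)&(C[...,0]<1)&(abs(C[...,1])<.8)
    print(n,"table z",np.median(z[on&(abs(z)<.03)]))
    ca=on&(np.hypot(C[...,0]-.5,C[...,1])<1)&(z>.012)&(z<.3)&(f["z_map"]>0)
    k,L,S,ce=cv2.connectedComponentsWithStats(ca.astype(np.uint8))
    for i in range(1,k):
        if S[i,4]<25: continue
        p=C[L==i]; t=p[p[:,2]>p[:,2].max()-.012]
        print(S[i],p.min(0).round(3),p.max(0).round(3),"topmean",t.mean(0).round(3), f["image"][L==i].mean(0).round())
f=load("top0.npz"); s=load("scene0.npz")
a=cv2.resize(f["image"][170:280,140:480],None,fx=2.3,fy=2.3,interpolation=cv2.INTER_CUBIC)
b=cv2.resize(s["image"][80:290,140:450],None,fx=2.5,fy=1.6,interpolation=cv2.INTER_CUBIC)
cv2.imwrite("pics/a.png",np.vstack([a[:, :775],b[:, :775]])[:,:,::-1])
E
```

```text
top0.npz table z -0.00018872315109874638
[301 138  19  24 365] [ 0.749 -0.049  0.012] [0.802 0.003 0.064] topmean [ 0.776 -0.023  0.059] [196. 202. 210.]
[173 162  29  27 565] [0.667 0.288 0.012] [0.726 0.344 0.124] topmean [0.697 0.318 0.119] [159. 129. 102.]
[ 240  189   95   76 4693] [ 0.455 -0.091  0.013] [0.657 0.162 0.089] topmean [0.552 0.061 0.082] [235. 236. 233.]
[165 206  16  12 115] [0.578 0.33  0.015] [0.598 0.348 0.11 ] topmean [0.587 0.339 0.105] [50. 52. 68.]
[155 229  42  30 812] [0.469 0.29  0.013] [0.54  0.36  0.175] topmean [0.504 0.324 0.171] [108. 108. 119.]
[415 229  25  21 409] [ 0.495 -0.372  0.012] [ 0.548 -0.313  0.092] topmean [ 0.523 -0.341  0.089] [154. 154. 162.]
[453 234  13  11 105] [ 0.507 -0.429  0.038] [ 0.532 -0.41   0.086] topmean [ 0.518 -0.42   0.082] [207. 186.  41.]
[150 267  38  17 476] [0.4   0.292 0.014] [0.436 0.331 0.2  ] topmean [0.417 0.311 0.196] [52. 53. 61.]
[608 339  30  15 171] [ 0.247 -0.693  0.241] [ 0.28  -0.662  0.3  ] topmean [ 0.274 -0.679  0.293] [60. 60. 58.]
[573 361  21  22 192] [ 0.205 -0.589  0.245] [ 0.241 -0.554  0.3
[... 490 characters left out ...]
0.32  0.168] [100. 101. 109.]
[401 139   9  30 153] [0.581 0.324 0.016] [0.601 0.35  0.109] topmean [0.593 0.336 0.103] [64. 66. 79.]
[420 148  26  43 795] [0.672 0.281 0.012] [0.732 0.339 0.123] topmean [0.702 0.314 0.118] [169. 147. 124.]
[ 289  168   82   59 3631] [ 0.458 -0.095  0.012] [0.661 0.152 0.091] topmean [0.561 0.054 0.084] [208. 210. 206.]
[366 229  25  32 670] [ 0.754 -0.053  0.012] [0.808 0.    0.064] topmean [ 0.783 -0.028  0.06 ] [178. 188. 197.]
[175 235  36  43 888] [ 0.5   -0.373  0.012] [ 0.556 -0.314  0.094] topmean [ 0.529 -0.345  0.089] [139. 141. 147.]
[149 255  15  31 289] [ 0.513 -0.435  0.012] [ 0.536 -0.411  0.086] topmean [ 0.525 -0.424  0.081] [202. 184.  71.]
```

View pics/a.png

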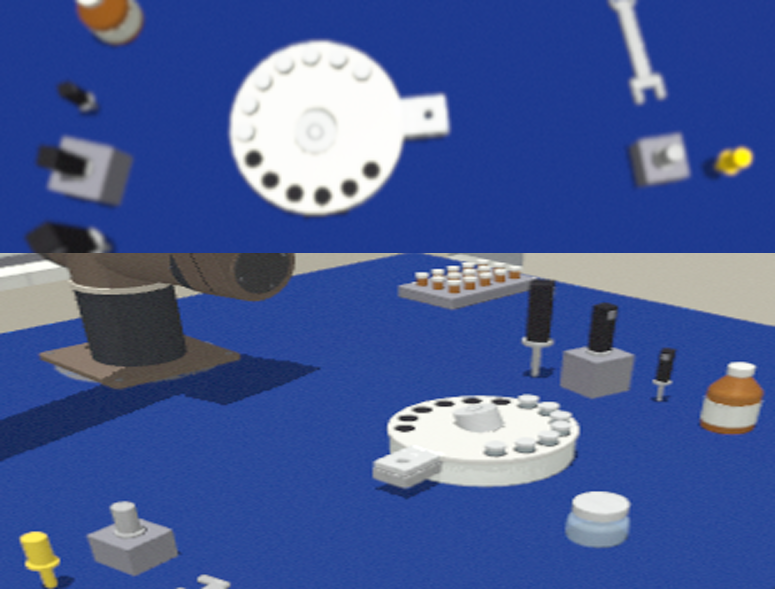

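The zoom shows the lug hole at top-view (328,220) as a dark spot, and the pad ring at about (278,227). The two views differ by a steady (+5.5,-4) mm or so, which I'll settle against the gripper. Next I measure the fine features.

Run:
```python
from h import *
for n in("top0.npz","scene0.npz"):
    f=load(n); C=cloud(f); g=cv2.cvtColor(f["image"],cv2.COLOR_RGB2GRAY).astype(float); z=C[...,2]
    print(n)
    off=np.array([0,0,0]) if n[0]=="t" else np.array([.0055,-.004,0])
    # disc: top surface points
    d=np.hypot(C[...,0]-.555,C[...,1]-.06)
    m=(z>.045)&(z<.061)&(d<.16)
    # lug
    lug=m&(C[...,1]<-.045); lp=C[lug]; print(" lug mean",lp.mean(0).round(4),cv2.minAreaRect((lp[:,:2]*1e3).astype(np.float32)))
    # hole: dark blob within lug
    hc=lp.mean(0); k=np.hypot(C[...,0]-hc[0],C[...,1]-hc[1])<.016
    v,u=np.nonzero(k); base=np.percentile(g[k],80); w=np.clip(base*.85-g[k],0,None); hu=[(u*w).sum()/w.sum(),(v*w).sum()/w.sum()]
    H=plane(f,hu,.053)[0]; print(" hole px",np.round(hu,1),H.round(4))
    # disc outline by colour at z .053 
    hull=cv2.convexHull(np.argwhere(m&~(C[...,1]<-.035))[:,::-1].astype(np.int32))[:,0]
    P=plane(f,hull,.053); 
    (cx,cy),ax,an=cv2.fitEllipse((P[:,:2]*1e3).astype(np.float32)); print(" disc",cx,cy,ax)
    c=np.array([cx,cy])/1e3; a=np.arctan2(*(H[:2]-c)[::-1]); print(" dist",np.hypot(*(H[:2]-c)),"yaw deg",np.degrees(a)+90)
    # pad: points >.066 close to centre
    p=C[(z>.066)&(d<.05)&(np.hypot(C[...,0]-cx/1e3,C[...,1]-cy/1e3)<.04)]
    q=p.mean(0); nrm=np.linalg.svd(p-q)[2][2]; nrm*=np.sign(nrm[2]); print(" pad",q.round(4),nrm.round(3),"tilt",np.degrees(np.arccos(nrm[2])),"az",np.degrees(np.arctan2(nrm[1],nrm[0])),len(p))
    # stand top & handle
    for nm,lo,hi,x,y in(("stand",.07,.079,.508,.322),("handle",.163,.18,.506,.322),("block",.041,.049,.525,-.343),("knob",.085,.096,.525,-.343)):
        s=C[(z>lo)&(z<hi)&(np.hypot(C[...,0]-x,C[...,1]-y)<.05)]; r=cv2.minAreaRect((s[:,:2]*1e3).astype(np.float32)); print(" ",nm,len(s),s.mean(0).round(4),np.round(r[0],1),np.round(r[1],1),round(r[2],1))
```

```text
top0.npz
 lug mean [ 0.5705 -0.0666  0.0525] ((571.3529052734375, -66.33511352539062), (40.22991943359375, 42.97725296020508), 5.910382270812988)
 hole px [325.8 219.4] [ 0.5717 -0.0677  0.053 ]
 disc 556.9558715820312 61.06135559082031 (198.8428192138672, 199.5709991455078)
 dist 0.12959190328163528 yaw deg 6.547828474769659
 pad [0.5478 0.0596 0.0795] [-0.24  -0.079  0.968] tilt 14.62588091295975 az -161.70881882870196 284
  stand 358 [0.5026 0.3209 0.0753] [504.5 325.7] [60.9 61.2] 77.6
  handle 100 [0.5042 0.3243 0.1706] [504.  325.2] [21.4 25.2] 1.2
  block 234 [ 0.5203 -0.3394  0.0448] [ 522.2 -342.1] [47.8 52.4] 8.6
  knob 50 [ 0.5233 -0.3416  0.0889] [ 523.5 -341.5] [18.5 17.6] 2.1
scene0.npz
 lug mean [ 0.5765 -0.0706  0.0526] ((574.52099609375, -67.25708770751953), (43.4781494140625, 48.295738220214844), 7.914056301116943)
 hole px [300.9 227.7] [ 0.6287 -0.1202  0.053 ]
 disc 563.0159912109375 56.19063186645508 (198.43182373046875, 209.86215209960938)
 dist 0.1882317907516224 yaw deg 20.429351019687047
 pad [0.5604 0.0522 0.078 ] [ 0.039 -0.154  0.987] tilt 9.15632493099973 az -75.98182673957949 218
  stand 168 [0.5124 0.3147 0.0754] [504.4 323.1] [63.9 66.3] 78.1
  handle 49 [0.5082 0.3201 0.169 ] [505.5 321.5] [22.9 24.3] 86.9
  block 308 [ 0.5324 -0.3472  0.0459] [ 525.4 -343.6] [53.3 51.3] 10.3
  knob 63 [ 0.5281 -0.3449  0.0902] [ 527.6 -344.2] [18.7 18.4] 16.2
```

Emit:
{"method": "step_arm", "body": {
  "targets": [
    [[0.036,-0.016,0,0],[0.036,-0.016,0,0],[0.036,-0.016,0,0],[0.036,-0.016,0,0],[0.036,-0.016,0,0],[0.036,-0.016,0,0],[0.036,-0.016,0,0],[0.036,-0.016,0,0]]
  ],
  "hand": 1
}}

```text
clock: 0.77
tool_pos: [0.4676, -0.4037, 0.3034]
tool_rot: [0.983, 0.184, -0.0, -0.0]
contact_force: [0.4, -0.1, 0.2]
grip_width: 0.0852
finger_force: 0.0
```

Emit:
{"method": "step_arm", "body": {
  "targets": [
    [[0,0,0.01,-6.9],[0,0,0.01,-6.9],[0,0,0.01,-6.9],[0,0,0.01,-6.9],[0,0,0.01,-6.9],[0,0,0.01,-6.9],[0,0,0.01,-6.9],[0,0,0.01,-6.9]]
  ]
}}

```text
clock: 1.43
tool_pos: [0.4664, -0.4051, 0.2228]
tool_rot: [0.784, 0.621, -0.0, -0.001]
contact_force: [0.0, -0.2, -0.3]
grip_width: 0.0854
finger_force: 0.0
```

Emit:
{"method": "step_arm", "body": {
  "targets": [
    [[0,0,0.01,-6.6],[0,0,0.01,-6.6],[0.0205,0.0195,0,0],[0.0205,0.0195,0,0],[0.0205,0.0195,0,0],[0,0,0,0],[0,0,0,0],[0,0,0,0]]
  ]
}}

```text
clock: 2.1
tool_pos: [0.5252, -0.3443, 0.2035]
tool_rot: [0.709, 0.705, -0.0, -0.0]
contact_force: [-0.5, -0.4, 0.3]
grip_width: 0.0855
finger_force: 0.0
```

Run:
```python
from bench import robot, eyes
from h import *
st=robot.get_state(); print(st["tool_pos"],st["tool_rot"],st["contact_force"])
im=[]
for n in("scene","top"):
    f=eyes.grab_frame(n); np.savez(f"{n}1.npz",**{k:np.array(v) for k,v in f.items()})
    c=proj(f,[.525,-.343,.12])[0].astype(int); print(n,c)
    a=f["image"][max(c[1]-75,0):c[1]+75,max(c[0]-65,0):c[0]+65]; im.append(cv2.resize(a,(390,450),interpolation=cv2.INTER_CUBIC))
cv2.imwrite("pics/b.png",np.hstack(im)[:,:,::-1])
```

```text
[ 0.52521145 -0.3443201   0.20348178] [ 7.09120406e-01  7.05087256e-01 -2.52440031e-04 -3.83539172e-04] [-0.54730888 -0.39655427  0.33879048]
scene [186 226]
top [436 233]
```

View pics/b.png

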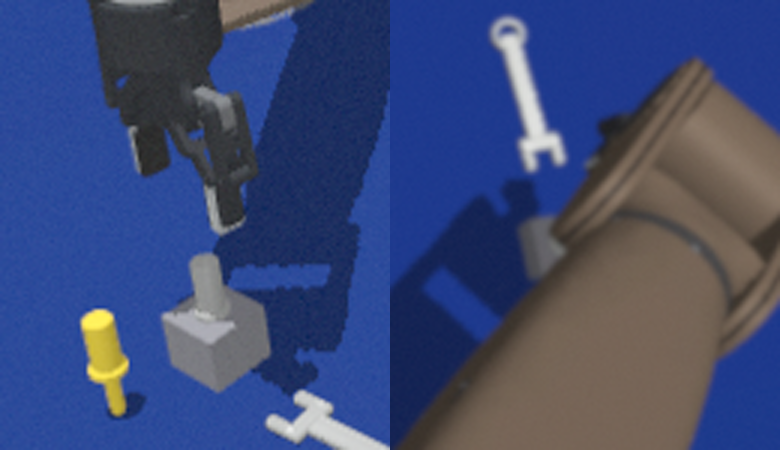

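The scene view shows the gripper above the knob (crop 205,285), fingertips at (150,170) and (228,225). The top view is blocked by the arm here. I'll calibrate the scene camera from the fingers.

Run:
```python
from h import *
f=load("scene1.npz"); C=cloud(f); z=C[...,2]; ok=(f["z_map"]>0)&(z>.143)&(z<.175)&(np.hypot(C[...,0]-.525,C[...,1]+.344)<.09)
k,L,S,ce=cv2.connectedComponentsWithStats(ok.astype(np.uint8))
for i in range(1,k):
    if S[i,4]>20:
        p=C[L==i]; print(S[i],*[np.percentile(p,q,axis=0).round(4) for q in(2,10,50,90,98)])
```

```text
[165 194  13  16 138] [ 0.4779 -0.3556  0.1465] [ 0.4805 -0.3549  0.1495] [ 0.4826 -0.3457  0.1609] [ 0.4845 -0.336   0.1718] [ 0.4854 -0.3343  0.1741]
[189 215  14  14 132] [ 0.5686 -0.3567  0.1461] [ 0.5728 -0.3559  0.1511] [ 0.5795 -0.3511  0.1628] [ 0.5825 -0.3405  0.1725] [ 0.5833 -0.3372  0.1746]
```

Emit:
{"method": "step_arm", "body": {
  "targets": [
    [[0,0.0015,0.012,0],[0,0,0.012,0],[0,0,0.012,0],[0,0,0.012,0],[0,0,0.012,0],[0,0,0.012,0],[0,0,0,0],[0,0,0,0]]
  ]
}}

```text
clock: 2.87
tool_pos: [0.5265, -0.3439, 0.1303]
tool_rot: [0.709, 0.705, -0.0, -0.001]
contact_force: [0.1, -0.4, -0.2]
grip_width: 0.0853
finger_force: 0.0
```

Emit:
{"method": "step_arm", "body": {
  "targets": [
    [[0,0,0,0],[0,0,0,0],[0,0,0,0],[0,0,0,0],[0,0,0,0],[0,0,0,0],[0,0,0,0],[0,0,0,0]]
  ],
  "hand": 0
}}

```text
clock: 3.53
tool_pos: [0.527, -0.3445, 0.1326]
tool_rot: [0.709, 0.705, -0.0, 0.0]
contact_force: [-2.8, 0.5, 4.2]
grip_width: 0.0181
finger_force: 58.5
```

Run:
```python
from h import *
f=load("scene0.npz"); C=cloud(f); g=cv2.cvtColor(f["image"],cv2.COLOR_RGB2GRAY); 
p=proj(f,[.5750,-.0705,.053])[0]; print(p)
u,v=p.astype(int); print(g[v-8:v+9,u-12:u+13])
print((C[v-8:v+9,u-12:u+13,2]*1e3).round().astype(int))
f=load("top0.npz");g=cv2.cvtColor(f["image"],cv2.COLOR_RGB2GRAY);print(g[212:228,318:334])
```

```text
[300.34853587 209.7094817 ]
[[ 75  71  73  71  72  70  72  94 166 179 179 183 182 184 212 234 237 251
  255 255 255 248 248 249 249]
 [ 72  73  74  74  71  71  73  96 167 175 178 181 201 222 229 236 238 240
  247 252 255 255 254 250 249]
 [ 74  74  73  74  74  77  71  83 165 176 177 200 227 244 240 236 237 238
  238 238 252 255 245 254 255]
 [ 76  75  73  74  74  73  76  79 166 198 220 229 234 239 238 237 237 237
  237 237 237 239 237 243 254]
 [ 76  72  69  72  75  74  72  74 176 223 235 236 237 236 236 236 244 246
  247 240 238 236 237 236 240]
 [ 75  71  74  73  72  73 145 210 226 234 236 237 238 236 236 236 239 242
  249 240 237 237 237 237 237]
 [ 73  74  74  73  75 146 213 234 236 236 237 235 235 236 236 236 238 239
  241 237 237 236 237 237 237]
 [ 74  78  73 144 208 222 233 236 238 238 234 219 216 220 225 233 238 237
  237 236 237 237 237 236 221]
 [ 75  74 146 213 234 236 237 237 237 233 218 190 189 193 196 209 228 236
  237 237 237 236 236 219 190]
 [ 76 130 202 231 236 238 238 237 238 235 212 179 180 183 182 205 231 237
  237 238 236 229 211 186 169]
 [ 75 131 187 205 218 
[... 2872 characters left out ...]
 223 240 249 251 251 247 224]
 [252 252 252 251 250 243 217 172 157 181 226 247 251 252 250 233]
 [253 253 252 252 250 239 189 130 113 149 211 244 251 252 250 236]
 [253 253 252 251 250 238 189 126 114 152 214 244 251 251 250 237]
 [252 252 252 251 250 243 218 178 172 201 233 248 251 251 250 239]
 [252 252 252 251 251 249 241 232 231 240 247 250 251 252 250 241]
 [252 252 252 251 251 251 250 249 249 250 251 251 251 252 250 242]
 [252 252 252 251 251 251 251 251 251 251 251 251 251 251 250 241]
 [252 252 251 251 250 250 250 250 249 249 249 249 248 248 245 235]
 [251 251 249 247 245 243 242 241 241 239 237 235 234 232 227 217]
 [239 239 235 230 225 218 211 208 207 203 195 187 180 178 177 170]]
```

Emit:
{"method": "step_arm", "body": {
  "targets": [
    [[0,0,-0.008,0],[0,0,-0.011,0],[0,0,-0.011,0],[0,0,-0.011,0],[0,0,-0.011,0],[0,0,-0.011,0],[0,0,-0.005,0],[0,0,0,0]]
  ]
}}

```text
clock: 4.2
tool_pos: [0.5278, -0.3449, 0.2025]
tool_rot: [0.709, 0.705, 0.0, 0.002]
contact_force: [0.2, 0.2, -0.8]
grip_width: 0.0188
finger_force: 58.6
```

Emit:
{"method": "step_arm", "body": {
  "targets": [
    [[0.03,0.006,0,0],[0.035,0.006,0,0],[0.035,0.006,0,0],[0.035,0.006,0,0],[0.035,0.006,0,0],[0.035,0.006,0,0],[0.035,0.006,0,0],[0.033,0.006,0,0]]
  ]
}}

```text
clock: 4.87
tool_pos: [0.5763, -0.0696, 0.1993]
tool_rot: [0.709, 0.705, -0.0, -0.001]
contact_force: [0.7, 0.1, -1.2]
grip_width: 0.018
finger_force: 58.6
```

Emit:
{"method": "step_arm", "body": {
  "targets": [
    [[0,0,0,0],[0,0,0,0],[0,0,0,0],[0,0,0,0],[0,0,0,0],[0,0,0,0],[0,0,0,0],[0,0,0,0]]
  ]
}}

```text
clock: 5.53
tool_pos: [0.5767, -0.0723, 0.1999]
tool_rot: [0.71, 0.705, -0.0, -0.0]
contact_force: [0.1, 0.2, -1.2]
grip_width: 0.018
finger_force: 58.6
```

Run:
```python
from bench import robot, eyes
from h import *
st=robot.get_state(); print(st["tool_pos"],st["tool_rot"],st["contact_force"])
for n in("scene","top"):
    f=eyes.grab_frame(n); np.savez(f"{n}2.npz",**{k:np.array(v) for k,v in f.items()})
f=load("scene2.npz");c=proj(f,[.575,-.07,.09])[0].astype(int);print(c)
cv2.imwrite("pics/c.png",cv2.resize(f["image"][c[1]-45:c[1]+35,c[0]-50:c[0]+50,::-1],(750,600),interpolation=cv2.INTER_CUBIC))
```

```text
[ 0.57666811 -0.07231441  0.19991387] [ 7.09678050e-01  7.04526128e-01 -1.47179888e-05 -8.12682179e-06] [ 0.11236226  0.19065589 -1.22851221]
[300 196]
```

View pics/c.png

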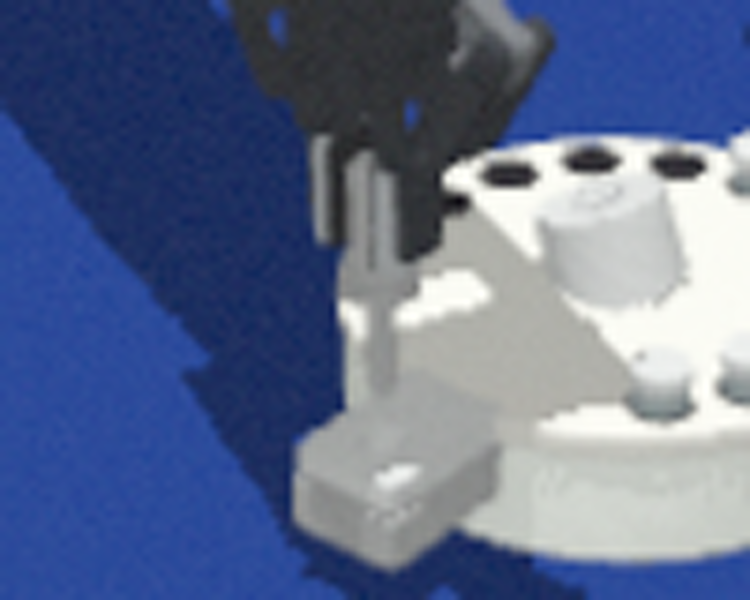

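The pin hangs vertically with its foot at crop (383,392), which is px (301,203), above the lug. The hole isn't clearly visible because it's in shadow. I'll compare the shank axis with the hole pixel.

Run:
```python
from h import *
f=load("scene2.npz"); C=cloud(f)
T=np.array([.5767,-.0723])
for z in(.11,.10,.09,.08,.0744): print(z,proj(f,[*T,z])[0].round(2))
m=(np.hypot(C[...,0]-T[0],C[...,1]-T[1])<.016)&(C[...,2]>.07)&(C[...,2]<.135)
for v in range(175,207):
    u=np.nonzero(m[v])[0]
    if len(u): print(v,u.min(),u.max(),(u.min()+u.max())/2, C[v,u,:].mean(0).round(4))
f0=load("scene0.npz")
for du in(-.5,0,.5):print(plane(f0,[300.6+du,209.7],.053).round(4),plane(f0,[300.6,209.7+du],.053).round(4))
g0=cv2.cvtColor(f0["image"],cv2.COLOR_RGB2GRAY).astype(float)[206:213,294:308]; w=np.clip(232-g0,0,None); V,U=np.mgrid[206:213,294:308]; print((w*U).sum()/w.sum(),(w*V).sum()/w.sum())
t0=load("top0.npz"); t2=load("top2.npz")
g=cv2.cvtColor(t0["image"],cv2.COLOR_RGB2GRAY).astype(float)[214:224,320:331]; w=np.clip(245-g,0,None); V,U=np.mgrid[214:224,320:331];c=[(w*U).sum()/w.sum(),(w*V).sum()/w.sum()]; print(c,plane(t0,c,.053))
```

```text
0.11 [299.96 190.27]
0.1 [300.02 193.87]
0.09 [300.08 197.42]
0.08 [300.14 200.95]
0.0744 [300.17 202.9 ]
181 295 295 295.0 [ 0.5655 -0.0772  0.1327]
182 294 295 294.5 [ 0.5688 -0.0818  0.1333]
183 294 298 296.0 [ 0.5726 -0.0807  0.1318]
184 296 298 297.0 [ 0.576  -0.0807  0.1305]
185 296 299 297.5 [ 0.5787 -0.0817  0.1294]
186 296 299 297.5 [ 0.5771 -0.0803  0.1254]
187 295 305 300.0 [ 0.5796 -0.0758  0.1218]
188 295 305 300.0 [ 0.5814 -0.0764  0.1201]
189 295 305 300.0 [ 0.5827 -0.0777  0.1185]
190 296 304 300.0 [ 0.5847 -0.0796  0.1174]
191 297 303 300.0 [ 0.585 -0.08   0.115]
192 299 302 300.5 [ 0.5801 -0.0738  0.1074]
193 299 302 300.5 [ 0.5793 -0.0732  0.104 ]
194 299 302 300.5 [ 0.5794 -0.0733  0.1012]
195 299 302 300.5 [ 0.5802 -0.074   0.0992]
196 299 302 300.5 [ 0.5804 -0.0743  0.0966]
197 299 302 300.5 [ 0.5791 -0.0731  0.0927]
198 299 302 300.5 [ 0.5792 -0.0733  0.0899]
199 299 302 300.5 [ 0.5796 -0.0737  0.0875]
200 299 302 300.5 [ 0.5796 -0.0738  0.0847]
201 299 302 300.5 [ 0.5794 -0.0737  0.0817]
202 299 301 300.0 [ 0.5785 -0.0745  0.0789]
203 300 300 300.0 [ 0.5784 -0.0745  0.0759]
[[ 0.5745 -0.0709  0.053 ]] [[ 0.5738 -0.0685  0.053 ]]
[[ 0.5754 -0.07    0.053 ]] [[ 0.5754 -0.07    0.053 ]]
[[ 0.5763 -0.0692  0.053 ]] [[ 0.577  -0.0715  0.053 ]]
299.2916666666667 208.95689655172413
[np.float64(325.8098078197482), np.float64(219.3479125248509)] [[ 0.57191305 -0.06776774  0.053     ]]
```

Emit:
{"method": "step_arm", "body": {
  "targets": [
    [[0.001,-0.0006,0.005,0],[0.0009,-0.0006,0.005,0],[0,0,0.005,0],[0,0,0.004,0],[0,0,0.002,0],[0,0,0.002,0],[0,0,0.002,0],[0,0,0,0]]
  ]
}}

```text
clock: 6.3
tool_pos: [0.5754, -0.0697, 0.1745]
tool_rot: [0.709, 0.705, -0.0, -0.0]
contact_force: [0.2, -0.2, -0.6]
grip_width: 0.0185
finger_force: 58.6
```

Emit:
{"method": "step_arm", "body": {
  "targets": [
    [[0,0,0.002,0],[0,0,0.002,0],[0,0,0.002,0],[0,0,0.002,0],[0,0,0.002,0],[0,0,0.002,0],[0,0,0,0],[0,0,0,0]]
  ]
}}

```text
clock: 6.97
tool_pos: [0.5754, -0.0697, 0.1627]
tool_rot: [0.709, 0.705, -0.0, -0.0]
contact_force: [-0.4, -0.6, -1.4]
grip_width: 0.0187
finger_force: 58.6
```

Emit:
{"method": "step_arm", "body": {
  "targets": [
    [[0,0,0.003,0],[0,0,0.003,0],[0,0,0.003,0],[0,0,0.003,0],[0,0,0.003,0],[0,0,0.003,0],[0,0,0,0],[0,0,0,0]]
  ]
}}

```text
clock: 7.63
tool_pos: [0.5754, -0.0697, 0.1446]
tool_rot: [0.709, 0.705, -0.0, -0.0]
contact_force: [0.4, 0.9, -1.0]
grip_width: 0.0186
finger_force: 58.6
```

Emit:
{"method": "step_arm", "body": {
  "targets": [
    [[0,0,0.001,0],[0,0,0.001,0],[0,0,0.001,0],[0,0,0.001,0],[0,0,0.001,0],[0,0,0,0],[0,0,0,0],[0,0,0,0]]
  ]
}}

```text
clock: 8.3
tool_pos: [0.5758, -0.0697, 0.1406]
tool_rot: [0.709, 0.705, 0.0, 0.0]
contact_force: [-0.5, 1.1, 3.6]
grip_width: 0.0182
finger_force: 58.9
```

Emit:
{"method": "step_arm", "body": {
  "targets": [
    [[0,0,0.001,0],[0,0,0,0],[0,0,0,0],[0,0,0,0],[0,0,0,0],[0,0,0,0],[0,0,-0.005,0],[0,0,-0.02,0]]
  ],
  "hand": 1
}}

```text
clock: 8.97
tool_pos: [0.5734, -0.0692, 0.1609]
tool_rot: [0.709, 0.705, -0.002, -0.003]
contact_force: [0.9, 1.1, -0.4]
grip_width: 0.0855
finger_force: 0.0
```

Emit:
{"method": "step_arm", "body": {
  "targets": [
    [[0,0,-0.03,0],[0,0,-0.03,0],[0,0,-0.03,7],[0,0,-0.03,7],[0,0,-0.02,7],[0,0,-0.01,7],[0,0,0,7],[0,0,0,7]]
  ]
}}

```text
clock: 9.63
tool_pos: [0.576, -0.0698, 0.3161]
tool_rot: [0.916, 0.401, 0.001, 0.001]
contact_force: [0.2, 0.2, -0.2]
grip_width: 0.0854
finger_force: 0.0
```

Run:
```python
from bench import robot, eyes
from h import *
f=eyes.grab_frame("scene"); np.savez("scene3.npz",**{k:np.array(v) for k,v in f.items()})
a=f["image"][190:235,265:340]; t=load("top0.npz"); s=load("scene0.npz")
im=[cv2.resize(x,(390,400),interpolation=cv2.INTER_CUBIC) for x in(a,t["image"][222:264,152:203])]
im2=cv2.resize(s["image"][100:175,340:415],(390,400),interpolation=cv2.INTER_CUBIC)
im2=cv2.convertScaleAbs(im2,alpha=1.5); im[1]=cv2.convertScaleAbs(im[1],alpha=1.5)
cv2.imwrite("pics/d.png",cv2.resize(np.hstack([im[0],im[1],im2]),(800,400))[:,:,::-1])
C=cloud(f); m=(np.hypot(C[...,0]-.5755,C[...,1]+.07)<.02)&(C[...,2]>.04); p=C[m]; print("knob top",np.percentile(p[:,2],97),p[p[:,2]>.09].mean(0))
print(robot.get_state()["tool_pos"])
```

```text
knob top 0.5270566295000654 [ 0.57990216 -0.07210983  0.29415924]
[ 0.57566267 -0.06973546  0.31524168]
```

View pics/d.png

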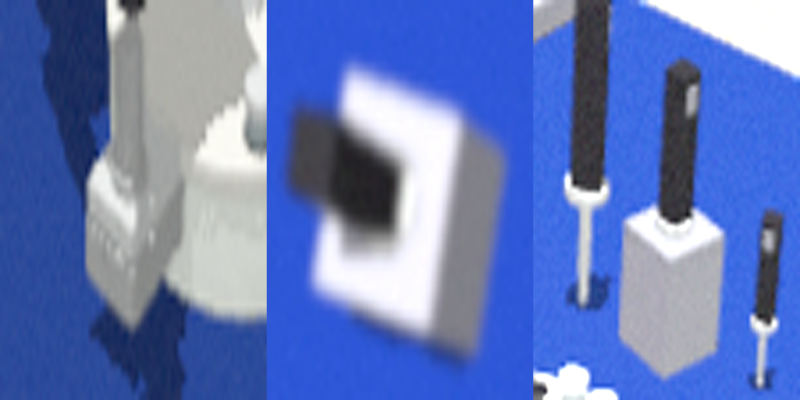

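The left panel shows the pin standing on the lug with its flange down. In the middle panel the handle leans out over the stand by perspective, turned about like the stand (-12°). I'll measure the handle's yaw.

Run:
```python
from h import *
t=load("top0.npz");s=load("scene0.npz");C=cloud(t)
g=cv2.cvtColor(t["image"],cv2.COLOR_RGB2GRAY)
print(g[230:256,154:182])
g=cv2.cvtColor(s["image"],cv2.COLOR_RGB2GRAY); print(g[108:146:2,362:382])
D=cloud(s)
m=(D[...,2]>.09)&(D[...,2]<.165)&(np.hypot(D[...,0]-.505,D[...,1]-.322)<.03)
p=D[m]; print(len(p)); v,u=np.nonzero(m)
for k in range(365,380):
    q=D[m&(np.arange(640)[None,:]==k)]
    if len(q): print(k,len(q),np.median(q,0).round(4))
```

```text
[[ 60  59  59  59  61  61  59  59  60  59  60  68  92 124 142 143 137 131
  123 112 104 100  92  83  78  70  65  64]
 [ 59  60  61  59  57  58  60  60  59  59  62  74 106 142 159 161 161 157
  151 145 141 136 128 120 110 100  92  86]
 [ 61  60  58  56  55  56  58  57  57  57  59  78 116 152 165 168 168 166
  165 162 163 160 156 149 143 137 130 122]
 [ 59  58  58  53  50  52  54  53  54  53  56  78 114 145 160 165 168 168
  169 168 168 168 166 164 163 160 156 151]
 [ 59  57  52  49  47  48  47  47  49  49  51  64  92 119 138 153 159 163
  166 169 169 169 169 167 168 169 167 165]
 [ 60  56  53  48  46  45  47  47  48  46  44  45  56  78  99 119 133 144
  154 162 165 168 169 169 169 169 169 169]
 [ 58  58  52  49  46  46  45  46  47  47  42  34  32  42  59  78  92 107
  124 139 151 158 162 165 167 168 169 169]
 [ 59  56  51  47  44  47  46  46  48  46  42  31  26  28  33  41  51  62
   79  99 115 130 144 151 159 165 167 168]
 [ 59  55  52  48  46  46  47  47  47  44  39  30  24  23  24  25  29  31
   43  56  70  88 106 126 143 156 164 168]
 [ 58  54  49  47  47  44  45  46  45  43  37  
[... 3011 characters left out ...]
0  74  54  35  36  36  30
   44  40]
 [ 72  69  69  72  75  72  72  71  70  72  72  75  73  55  36  37  34  38
   39  35]
 [ 69  71  73  72  73  73  73  73  70  71  73  72  74  49  37  38  40  35
   41  39]
 [ 71  68  70  76  74  71  66  72  70  74  76 109 100  56  38  36  37  34
   35  40]
 [ 74  71  73  71  89 111 132 151 162 163 169 174 174 123  58  38  38  37
   35  36]
 [ 72  69  76 103 121 147 167 171 171 171 172 172 154 150 160 168 181 165
  153 176]
 [ 73  70  72 107 109 114 112 119 139 159 170 173 171 170 167 160 159 156
  154 156]]
238
375 9 [0.4944 0.3151 0.1041]
376 22 [0.4977 0.3141 0.1236]
377 25 [0.5021 0.3129 0.1282]
378 25 [0.5065 0.3131 0.1265]
379 25 [0.5093 0.3131 0.1297]
```

Emit:
{"method": "step_arm", "body": {
  "targets": [
    [[0.022,-0.029,0,0],[0.022,-0.029,0,0],[0.022,-0.029,0,0],[0.022,-0.029,0,0],[0.022,-0.029,0,0],[0.022,-0.029,0,0],[0.022,-0.029,0,0],[0.022,-0.029,0,0]]
  ]
}}

```text
clock: 10.35
tool_pos: [0.522, 0.2183, 0.3142]
tool_rot: [0.914, 0.405, 0.0, 0.0]
contact_force: [1.6, -0.1, -0.8]
grip_width: 0.0855
finger_force: 0.0
```

Emit:
{"method": "step_arm", "body": {
  "targets": [
    [[0.022,-0.029,0,0],[0.022,-0.029,0,0],[0.02,-0.027,0,0],[0,0,0,7],[0,0,0,7],[0,0,0,7],[0,0,0,7],[0,0,0,7]]
  ]
}}

```text
clock: 11.02
tool_pos: [0.5027, 0.3214, 0.3139]
tool_rot: [0.994, 0.109, -0.0, 0.0]
contact_force: [-0.2, 0.2, -0.1]
grip_width: 0.0857
finger_force: 0.0
```

Emit:
{"method": "step_arm", "body": {
  "targets": [
    [[0,0,0,7],[0,0,0,7],[0,0,0,7],[0,0,0,3.8],[0,0,0,0],[0,0,0,0],[0,0,0,0],[0,0,0,0]]
  ]
}}

```text
clock: 11.68
tool_pos: [0.5029, 0.3212, 0.3139]
tool_rot: [0.994, -0.105, -0.0, 0.0]
contact_force: [0.2, 0.4, -0.6]
grip_width: 0.0855
finger_force: 0.0
```

Run:
```python
from bench import robot, eyes
from h import *
st=robot.get_state(); print(st["tool_pos"],st["tool_rot"],st["qpos"].round(2))
f=eyes.grab_frame("scene"); np.savez("scene4.npz",**{k:np.array(v) for k,v in f.items()})
c=proj(f,[.506,.323,.17])[0].astype(int)
a=f["image"][max(c[1]-70,0):c[1]+60,c[0]-65:c[0]+65]; cv2.imwrite("pics/e.png",cv2.resize(cv2.convertScaleAbs(a,alpha=1.4),(600,600),interpolation=cv2.INTER_CUBIC)[:,:,::-1]); print(c)
```

```text
[0.50293437 0.32118976 0.31389617] [ 9.94469991e-01 -1.05021110e-01 -5.17351402e-05  3.64960226e-05] [ 0.4   0.11  1.77 -0.    1.27  2.18]
[381 112]
```

View pics/e.png

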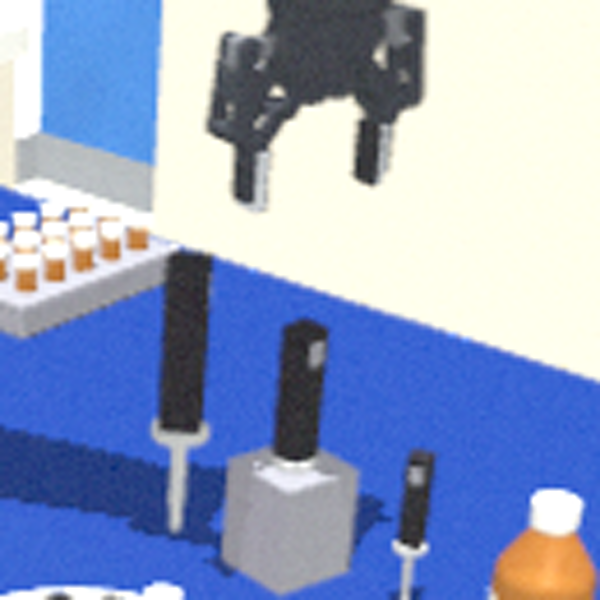

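The fingers are at crop (252,205) and (372,182). The handle top is at (304,333) below them, a little left of mid-finger, and the decoys stand either side at (185,340) and (415,500).

Run:
```python
from h import *
f=load("scene4.npz"); C=cloud(f); z=C[...,2]
print(proj(f,[.503,.3212,.254]))
x0=np.array([.503,.3212]); th=np.radians(-12.05); ex=np.array([np.cos(th),np.sin(th)]); ey=np.array([np.sin(th),-np.cos(th)])
L=C[...,:2]-x0; lx=L@ex; ly=L@ey
for nm,m in (("fingA",(z>.256)&(z<.285)&(ly>.02)&(ly<.07)&(abs(lx)<.04)),("fingB",(z>.256)&(z<.285)&(ly<-.02)&(ly>-.07)&(abs(lx)<.04)),("handle",(z>.09)&(z<.165)&(np.hypot(lx,ly)<.03)),("top",(z>.166)&(z<.18)&(np.hypot(lx,ly)<.03))):
    a=np.c_[lx[m],ly[m],z[m]]; print(nm,len(a),np.percentile(a,[3,50,97],axis=0).round(4).tolist())
```

```text
[[382.71921166  84.30967953]]
fingA 76 [[-0.0047, 0.0441, 0.2573], [0.0058, 0.0522, 0.2712], [0.0124, 0.0593, 0.2834]]
fingB 79 [[-0.0116, -0.0541, 0.257], [0.0041, -0.0418, 0.271], [0.0131, -0.0371, 0.2844]]
handle 238 [[-0.0069, -0.0135, 0.0928], [0.0098, 0.0051, 0.1281], [0.0148, 0.0104, 0.1621]]
top 39 [[-0.0081, -0.0111, 0.1666], [0.0065, 0.0016, 0.1705], [0.0134, 0.0092, 0.1732]]
```

Emit:
{"method": "step_arm", "body": {
  "targets": [
    [[0.0025,-0.002,0.015,0],[0,0,0.018,0],[0,0,0.018,0],[0,0,0.018,0],[0,0,0.018,0],[0,0,0.018,0],[0,0,0.014,0],[0,0,0,0]]
  ]
}}

```text
clock: 12.4
tool_pos: [0.5041, 0.3218, 0.191]
tool_rot: [0.994, -0.105, -0.003, 0.002]
contact_force: [0.4, -0.1, -0.3]
grip_width: 0.0849
finger_force: 0.0
```

Emit:
{"method": "step_arm", "body": {
  "targets": [
    [[0,0,0,0],[0,0,0,0],[0,0,0,0],[0,0,0,0],[0,0,0,0],[0,0,0,0],[0,0,0,0],[0,0,0,0]]
  ],
  "hand": 0
}}

```text
clock: 13.07
tool_pos: [0.5064, 0.3228, 0.1961]
tool_rot: [0.994, -0.106, 0.001, -0.0]
contact_force: [-0.3, 0.4, 4.7]
grip_width: 0.0213
finger_force: 59.2
```

Emit:
{"method": "step_arm", "body": {
  "targets": [
    [[0,0,-0.005,0],[0,0,-0.005,0],[0,0,-0.005,0],[0,0,-0.005,0],[0,0,-0.005,0],[0,0,0,0],[0,0,0,0],[0,0,0,0]]
  ]
}}

```text
clock: 13.73
tool_pos: [0.5057, 0.3226, 0.2198]
tool_rot: [0.994, -0.106, -0.0, 0.0]
contact_force: [-0.2, -0.5, -1.4]
grip_width: 0.0212
finger_force: 58.6
```

Emit:
{"method": "step_arm", "body": {
  "targets": [
    [[-0.002,0,0,0],[-0.002,0,0,0],[-0.002,0,0,0],[-0.002,0,0,0],[-0.002,0,0,0],[0,0,0,0],[0,0,0,0],[0,0,0,0]]
  ]
}}

```text
clock: 14.4
tool_pos: [0.4976, 0.3249, 0.2205]
tool_rot: [0.994, -0.106, 0.003, -0.001]
contact_force: [5.7, 0.6, -3.5]
grip_width: 0.0214
finger_force: 59.0
```

Emit:
{"method": "step_arm", "body": {
  "targets": [
    [[-0.002,0,0,0],[-0.002,0,0,0],[-0.002,0,0,0],[-0.002,0,0,0],[-0.002,0,0,0],[0,0,0,0],[0,0,0,0],[0,0,0,0]]
  ]
}}

```text
clock: 15.07
tool_pos: [0.4881, 0.327, 0.2209]
tool_rot: [0.994, -0.106, 0.004, -0.001]
contact_force: [6.1, 0.7, -3.8]
grip_width: 0.0214
finger_force: 58.9
```

Emit:
{"method": "step_arm", "body": {
  "targets": [
    [[-0.002,0,0,0],[-0.003,0,0,0],[-0.003,0,0,0],[-0.003,0,0,0],[-0.003,0,0,0],[-0.003,0,0,0],[-0.001,0,0,0],[0,0,0,0]]
  ]
}}

```text
clock: 15.73
tool_pos: [0.4709, 0.3308, 0.2215]
tool_rot: [0.994, -0.105, 0.005, -0.001]
contact_force: [5.8, -0.1, -2.3]
grip_width: 0.0212
finger_force: 58.9
```

```bash
cat > tilt.py <<'E'
from h import *
def tilt(f,st):
    T=np.array(st["tool_pos"]); Rm=R.from_quat(st["tool_rot"]).as_matrix()
    C=cloud(f); L=(C-T)@Rm   # tool coordinates
    im=f["image"].astype(int); g=im.mean(2)
    m=(f["z_map"]>0)&(abs(L[...,0])<.06)&(abs(L[...,1])<.02)&(L[...,2]>.076)&(L[...,2]<.115)&(g<90)
    return L,m
def line(L,m):
    # front face centre line: per tool-z slice the extent in tool x
    out=[]
    for a in np.arange(.076,.112,.004):
        q=L[m&(L[...,2]>=a)&(L[...,2]<a+.004)]
        if len(q)>5: out.append((a+.002,q[:,0].min(),q[:,0].max(),np.median(q[:,0]),len(q)))
    return np.array(out)
E
python3 - <<'E'
from bench import robot, eyes
from tilt import *
st=robot.get_state(); print(st["tool_pos"],st["tool_rot"],st["contact_force"])
f=eyes.grab_frame("scene"); np.savez("scene5.npz",**{k:np.array(v) for k,v in f.items()})
L,m=tilt(f,st); o=line(L,m); print(o.round(4))
for k in(1,2,3): print(np.degrees(np.arctan(np.polyfit(o[:,0],o[:,k],1)[0])))
c=proj(f,[.47,.33,.13])[0].astype(int)
a=f["image"][c[1]-60:c[1]+60,c[0]-60:c[0]+60]; cv2.imwrite("pics/f.png",cv2.resize(cv2.convertScaleAbs(a,alpha=1.4),(600,600),interpolation=cv2.INTER_CUBIC)[:,:,::-1]); print(c)
E
```

```text
[0.47094601 0.33081766 0.2215423 ] [ 0.99441251 -0.1054605   0.0045298  -0.00115408] [ 5.81350784 -0.05461372 -2.33133887]
[[ 7.80e-02 -1.00e-03  2.30e-02  1.81e-02  1.10e+01]
 [ 8.20e-02 -1.00e-04  2.26e-02  1.86e-02  1.60e+01]
 [ 8.60e-02 -3.83e-02  2.87e-02  1.92e-02  1.60e+01]
 [ 9.00e-02 -4.00e-02  2.99e-02  2.23e-02  1.50e+01]
 [ 9.40e-02  5.30e-03  2.88e-02  2.06e-02  1.40e+01]
 [ 9.80e-02 -4.89e-02  3.00e-02  2.28e-02  1.50e+01]
 [ 1.02e-01  6.40e-03  3.18e-02  2.51e-02  1.10e+01]
 [ 1.06e-01  5.50e-03  2.93e-02  2.36e-02  1.60e+01]]
15.246130984257338
15.481910716197522
13.46377318346299
[372 121]
```

View pics/f.png

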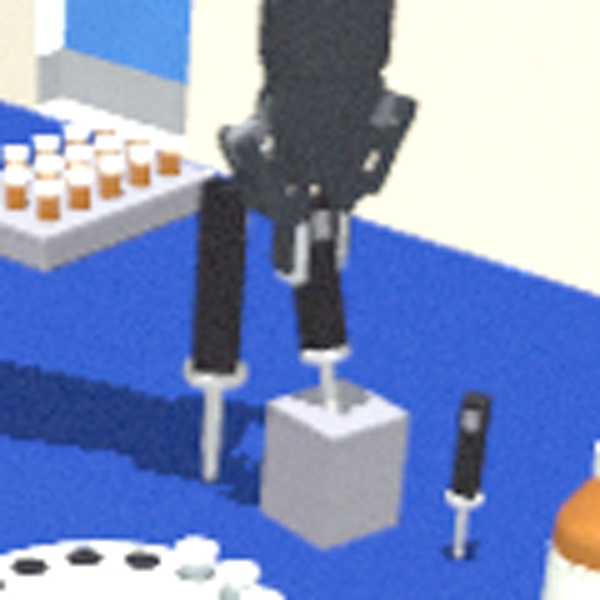

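Emit:
{"method": "step_arm", "body": {
  "targets": [
    [[0,0,-0.006,0],[0,0,-0.012,0],[0,0,-0.015,0],[0,0,-0.015,0],[0,0,-0.015,0],[0,0,-0.012,0],[0,0,0,0],[0,0,0,0]]
  ]
}}

```text
clock: 16.45
tool_pos: [0.4685, 0.3308, 0.2957]
tool_rot: [0.994, -0.106, 0.0, -0.0]
contact_force: [0.1, -0.7, -1.7]
grip_width: 0.0216
finger_force: 59.3
```

Run:
```python
from bench import robot, eyes
from h import *
st=robot.get_state(); print(st["tool_pos"],st["tool_rot"],st["contact_force"])
f=eyes.grab_frame("scene"); np.savez("scene6.npz",**{k:np.array(v) for k,v in f.items()})
T=st["tool_pos"]; Rm=R.from_quat(st["tool_rot"]).as_matrix(); np.savez("st6.npz",T=T,Rm=Rm)
L=(cloud(f)-T)@Rm; g=f["image"].mean(2)
b=(f["z_map"]>0)&(L[...,0]>-.03)&(L[...,0]<.07)&(abs(L[...,1])<.025)
for a in np.arange(.076,.185,.006):
    m=b&(L[...,2]>=a)&(L[...,2]<a+.006); q=L[m]
    if len(q)>3: print(round(a+.003,3),len(q),np.percentile(q[:,0],[5,50,95]).round(4),np.percentile(q[:,1],[5,50,95]).round(4),g[m].mean().round())
c=proj(f,[*(T[:2]+[.02,0]),.2])[0].astype(int)
a=f["image"][c[1]-40:c[1]+60,c[0]-50:c[0]+50]; cv2.imwrite("pics/g.png",cv2.resize(cv2.convertScaleAbs(a,alpha=1.4),(600,600),interpolation=cv2.INTER_CUBIC)[:,:,::-1]); print(c)
```

```text
[0.46853805 0.33078807 0.29569257] [ 9.94386547e-01 -1.05807610e-01  2.21132193e-04 -3.09779802e-04] [ 0.14816438 -0.6720898  -1.67272192]
0.079 22 [0.0037 0.0184 0.0243] [-0.0054  0.009   0.0145] 45.0
0.085 25 [0.0043 0.0185 0.0244] [-0.0065  0.0107  0.0145] 52.0
0.091 22 [0.0065 0.0225 0.0266] [-0.0065  0.0087  0.0137] 48.0
0.097 25 [0.0063 0.0238 0.0295] [-0.0065  0.0095  0.0147] 40.0
0.103 19 [0.011  0.0262 0.0299] [-0.0039  0.0089  0.014 ] 38.0
0.109 25 [0.0095 0.0281 0.0332] [-0.0044  0.0102  0.0143] 95.0
0.115 15 [0.0063 0.0253 0.0332] [-0.0011  0.0123  0.0166] 138.0
0.121 5 [0.0123 0.0243 0.0285] [0.0038 0.0052 0.011 ] 131.0
0.127 5 [0.0234 0.0251 0.0283] [-0.0028  0.0046  0.0063] 135.0
0.133 7 [0.0241 0.0277 0.0297] [-0.001   0.0034  0.0051] 134.0
0.139 6 [0.0238 0.0285 0.0327] [-0.0006  0.0041  0.0057] 133.0
0.145 5 [0.0252 0.0314 0.0323] [0.0016 0.0027 0.0056] 142.0
0.151 4 [0.0305 0.0323 0.0345] [0.0031 0.0036 0.0039] 160.0
0.163 4 [0.03   0.0317 0.036 ] [-0.      0.0031  0.0039] 138.0
[379 100]
```

View pics/g.png

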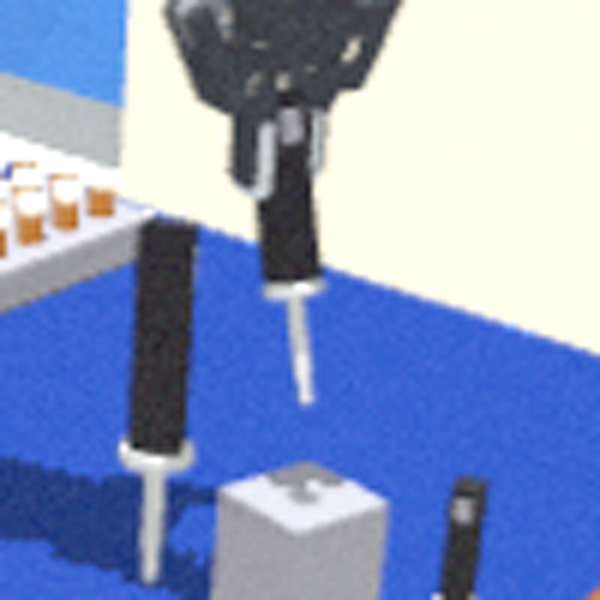

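The probe hangs free, tilted, with its collar at crop (294,287) and tip at (307,402). I'll get the tilt by casting the shaft's centreline onto the tool's y=0 plane.

```bash
cat > ax.py <<'E'
from h import *
def axis(f,T,Rm,lz=(.055+.07,.17)):
    # shaft: bright pixels; cast the centreline on tool plane y=0
    im=f["image"].astype(float); h=np.array([[0.03,0,.125],[.05,0,.175],[0,0,.125],[0.02,0,.175]])@Rm.T+T
    uv=proj(f,h); u0,u1=int(uv[:,0].min())-6,int(uv[:,0].max())+7
    pts=[]
    for v in range(int(uv[:,1].min()),int(uv[:,1].max())+4):
        row=im[v,u0:u1]; w=np.clip(row[:,0]-np.median(row[:,0])-12,0,None)   # red: grey on blue
        if w.sum()<60: continue
        pts.append(((w*np.arange(u0,u1)).sum()/w.sum(),v,(w>20).sum()))
    pts=np.array(pts); r=rays(f,pts[:,:2]); n=Rm[:,1]
    P=f["origin"]+r*(((T-f["origin"])@n)/(r@n))[:,None]
    return pts,(P-T)@Rm
E
python3 - <<'E'
from ax import *
f=load("scene6.npz"); s=load("st6.npz"); p,L=axis(f,s["T"],s["Rm"])
for a,b in zip(p,L): print(a.round(2),b.round(4))
k=(p[:,2]<7)&(L[:,2]>.125)&(L[:,2]<.165); c=np.polyfit(L[k,2],L[k,0],1); print(np.degrees(np.arctan(c[0])),"x at grasp z.054",np.polyval(c,.054),"tip x at tip")
# handle: dark pixels centre
g=f["image"].astype(float)
P=[]
for v in range(94,106):
    row=g[v,360:395].mean(1); w=np.where(row<70)[0]
    print(v,360+w.min(),360+w.max(),g[v,368:386].mean(1).astype(int))
E
```

```text
[377.41 108.     9.  ] [ 0.0192 -0.      0.1175]
[376.57 109.     8.  ] [ 0.0158 -0.      0.1217]
[377.29 110.     4.  ] [ 0.0193 -0.      0.1236]
[377.88 111.     3.  ] [0.0223 0.     0.1257]
[378.03 112.     3.  ] [ 0.0233 -0.      0.1284]
[378.03 113.     3.  ] [ 0.0236 -0.      0.1314]
[378.21 114.     4.  ] [0.0248 0.     0.1341]
[378.23 115.     4.  ] [ 0.0253 -0.      0.1371]
[378.48 116.     4.  ] [0.0267 0.     0.1397]
[378.53 117.     4.  ] [ 0.0273 -0.      0.1426]
[378.7 118.    4. ] [ 0.0284 -0.      0.1454]
[378.79 119.     3.  ] [0.0292 0.     0.1482]
[378.86 120.     3.  ] [ 0.0298 -0.      0.1511]
[379.02 121.     3.  ] [ 0.0309 -0.      0.1539]
[378.96 122.     3.  ] [0.031 0.    0.157]
[379.13 123.     3.  ] [0.0321 0.     0.1598]
[379.36 124.     3.  ] [0.0335 0.     0.1625]
[379.46 125.     2.  ] [0.0343 0.     0.1653]
[379.58 126.     3.  ] [ 0.0352 -0.      0.1682]
[379.48 127.     2.  ] [0.0351 0.     0.1714]
16.50136919560772 x at grasp z.054 0.0010366053548101634 tip x at tip
94 372 380 [181 180 179 128  34  33  35  40  39  37  34  35  39 127 171 181 180 180
[... 242 characters left out ...]
1 181 180 182]
98 360 380 [180 180 181 145  76  36  30  33  36  31  32  40  33  75 159 181 180 182]
99 360 380 [131 157 175 146  78  36  36  32  37  34  44  39  37  70 158 180 181 181]
100 360 381 [ 92 105 137 121  70  33  36  36  33  39  38  39  39  47 157 180 180 180]
101 360 381 [ 84  87  93  87  58  39  36  32  37  39  40  37  36  38 152 180 180 180]
102 360 381 [ 88  89  89  84  61  31  37  35  34  39  37  38  29  41 131 173 181 182]
103 360 381 [ 88  88  91  89  61  38  31  37  35  36  38  38  39  35 126 171 180 181]
104 360 381 [ 88  85  89  86  67  42  34  34  41  38  31  35  37  36  76 120 153 176]
105 360 382 [ 87  88  86  87  66  39  36  36  38  43  35  33  36  34  54  84 103 113]
```

Run:
```python
from h import *
t=load("top0.npz"); g=cv2.cvtColor(t["image"],cv2.COLOR_RGB2GRAY); print(plane(t,[277,227],.08)); print(g[218:237,267:288])
s=load("scene0.npz"); g=cv2.cvtColor(s["image"],cv2.COLOR_RGB2GRAY); p=proj(s,[.551,.058,.08])[0]; print(p); u,v=p.astype(int); print(v-9,u-12); print(g[v-9:v+7,u-12:u+13])
```

```text
[[0.54616348 0.05895819 0.08      ]]
[[253 253 253 252 247 236 227 226 227 228 227 225 221 216 212 218 233 247
  252 253 253]
 [253 253 253 250 242 235 236 240 242 243 242 241 240 234 226 216 216 232
  247 252 253]
 [253 253 252 248 241 242 244 246 247 247 247 247 246 244 239 230 217 213
  235 250 253]
 [253 252 250 246 244 245 246 247 246 246 246 246 247 246 245 241 230 215
  222 245 252]
 [253 251 248 246 246 246 246 245 244 243 244 245 246 247 247 245 241 227
  218 239 251]
 [252 250 246 245 246 246 245 242 238 236 237 239 243 246 247 247 245 236
  222 235 251]
 [252 249 246 246 245 245 242 235 229 230 231 232 236 243 246 247 246 242
  233 237 251]
 [252 249 246 246 246 243 236 227 232 239 240 235 229 237 245 247 247 246
  241 241 251]
 [251 248 247 246 246 242 230 226 238 245 245 240 229 231 243 248 248 248
  244 244 251]
 [251 248 247 247 246 241 227 226 240 246 247 242 231 229 241 247 248 247
  245 246 252]
 [251 248 246 246 246 242 231 223 235 243 244 239 228 230 242 247 248 247
  246 249 252]
 [251 245 244 247 247 245 238 225 226 233 235 230 227 237 246 248 248 248
  247 250 
[... 1645 characters left out ...]
31 220 219 226 224 207 201 211 224 227
  227 226 207 190 238 248 249]
 [249 249 249 249 244 235 231 231 230 216 214 211 203 212 217 224 229 227
  210 206 197 192 218 243 248]
 [249 248 248 244 237 231 230 230 229 224 223 222 218 223 228 222 216 211
  202 201 198 192 210 240 249]
 [249 248 248 247 219 223 228 228 227 227 226 222 212 205 209 209 207 207
  204 202 199 190 192 239 248]
 [249 249 249 249 210 189 191 197 201 202 203 204 201 199 202 201 203 202
  202 198 197 192 186 227 245]
 [249 249 249 249 218 176 169 176 185 190 192 196 199 202 204 204 203 203
  201 201 199 192 187 211 242]
 [248 248 248 249 232 184 167 178 181 188 193 195 198 199 203 204 204 204
  203 203 200 196 189 198 239]]
```

Emit:
{"method": "step_arm", "body": {
  "targets": [
    [[0,0,0,-6.2],[0,0,0,-6.2],[0,0,0,-6.2],[0,0.02,0,0],[0.001,0.03,0,0],[0.001,0.03,0,0],[0.001,0.03,0,0],[0.001,0.03,0,0]]
  ]
}}

```text
clock: 17.17
tool_pos: [0.4875, 0.1907, 0.2931]
tool_rot: [0.998, 0.057, -0.002, 0.0]
contact_force: [-0.4, 0.2, -1.5]
grip_width: 0.0213
finger_force: 59.3
```

Emit:
{"method": "step_arm", "body": {
  "targets": [
    [[0.001,0.03,0,0],[0.001,0.03,0,0],[0,0.03,0,0],[0,0.03,0.005,0],[0,0.02,0.01,0],[0,0,0.01,0],[0,0,0,0],[0,0,0,0]]
  ]
}}

```text
clock: 17.83
tool_pos: [0.5051, 0.0535, 0.2681]
tool_rot: [0.998, 0.056, -0.002, -0.001]
contact_force: [0.2, 0.6, -1.9]
grip_width: 0.0212
finger_force: 59.4
```

Run:
```python
from bench import robot, eyes
from ax import *
st=robot.get_state(); print(st["tool_pos"],st["tool_rot"],st["contact_force"])
f=eyes.grab_frame("scene"); t=eyes.grab_frame("top")
for n,x in(("scene7",f),("top7",t)): np.savez(n+".npz",**{k:np.array(v) for k,v in x.items()})
T=st["tool_pos"]; Rm=R.from_quat(st["tool_rot"]).as_matrix(); np.savez("st7.npz",T=T,Rm=Rm)
tip=np.array([.036,0,.171])@Rm.T+T; print("tip",tip)
c=proj(f,[.549,.0585,.1])[0].astype(int); d=proj(t,[.545,.06,.1])[0].astype(int)
im=[cv2.resize(x["image"][q[1]-35:q[1]+25,q[0]-30:q[0]+30],(400,400),interpolation=cv2.INTER_CUBIC) for x,q in((f,c),(t,d))]
cv2.imwrite("pics/i.png",np.hstack(im)[:,:,::-1]); print(c,d,proj(f,tip))
```

```text
[0.50508355 0.05354891 0.26806398] [ 9.98422899e-01  5.60975143e-02 -2.09786730e-03 -6.19327603e-04] [ 0.18402086  0.62416972 -1.92233354]
tip [0.54012843 0.05775288 0.09691731]
[329 170] [275 226] [[326.59794579 170.59913702]]
```

View pics/i.png

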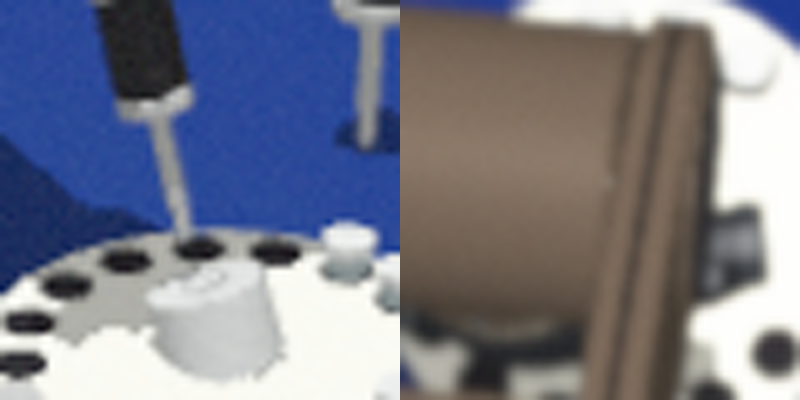

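The scene view shows the tip at crop (184,240), which is px (326.6,171) and agrees with my prediction. The ring centre is near (205,280), px (329.6,177). Top view is blocked by the arm. I'll recheck the tilt from this view's shaft line.

Run:
```python
from h import *
f=load("scene7.npz"); s=load("st7.npz"); T,Rm=s["T"],s["Rm"]; im=f["image"].astype(float); pts=[]
for v in range(153,168):
    row=im[v,315:335,0]; w=np.clip(row-np.median(row)-12,0,None); w[np.abs(np.arange(20)-w.argmax())>3]=0
    pts.append(((w*np.arange(315,335)).sum()/w.sum(),v))
r=rays(f,pts); n=Rm[:,1]; P=f["origin"]+r*(((T-f["origin"])@n)/(r@n))[:,None]; L=(P-T)@Rm
print(np.c_[pts,L[:,[0,2]]].round(4)); c=np.polyfit(L[:,2],L[:,0],1); print(np.degrees(np.arctan(c[0])),np.polyval(c,[.054,.171]))
print(proj(f,[.549,.0585,.08]),plane(f,[329.5,176.8],.081))
```

```text
[[3.221857e+02 1.530000e+02 2.080000e-02 1.249000e-01]
 [3.227204e+02 1.540000e+02 2.250000e-02 1.272000e-01]
 [3.229109e+02 1.550000e+02 2.320000e-02 1.298000e-01]
 [3.232390e+02 1.560000e+02 2.430000e-02 1.323000e-01]
 [3.233475e+02 1.570000e+02 2.470000e-02 1.351000e-01]
 [3.236086e+02 1.580000e+02 2.560000e-02 1.377000e-01]
 [3.238731e+02 1.590000e+02 2.650000e-02 1.403000e-01]
 [3.241504e+02 1.600000e+02 2.740000e-02 1.428000e-01]
 [3.243214e+02 1.610000e+02 2.810000e-02 1.455000e-01]
 [3.244872e+02 1.620000e+02 2.860000e-02 1.482000e-01]
 [3.247800e+02 1.630000e+02 2.970000e-02 1.508000e-01]
 [3.250000e+02 1.640000e+02 3.040000e-02 1.535000e-01]
 [3.252173e+02 1.650000e+02 3.120000e-02 1.562000e-01]
 [3.255251e+02 1.660000e+02 3.220000e-02 1.587000e-01]
 [3.257978e+02 1.670000e+02 3.320000e-02 1.613000e-01]]
17.512531879717145 [-0.0008403   0.03607779]
[[329.16262079 177.36803224]] [[0.54877288 0.05999413 0.081     ]]
```

Emit:
{"method": "step_arm", "body": {
  "targets": [
    [[0.0015,0,0.0025,0],[0.0015,0,0.0025,0],[0.0015,0,0.0025,0],[0.0015,0,0.0025,0],[0.0015,0,0.0025,0],[0.0015,0,0.002,0],[0,0,0,0],[0,0,0,0]]
  ]
}}

```text
clock: 18.6
tool_pos: [0.5151, 0.0541, 0.2552]
tool_rot: [0.998, 0.056, -0.0, -0.0]
contact_force: [0.6, -0.3, -2.1]
grip_width: 0.0213
finger_force: 59.4
```

Run:
```python
from bench import robot
s=robot.get_state(); print(s["tool_pos"],s["contact_force"],s["wrist_torque"])
```

```text
[0.51505199 0.0540964  0.25520046] [ 0.63610675 -0.29174429 -2.09567352] [ 0.00234449 -0.03224611  0.00939985]
```

Emit:
{"method": "step_arm", "body": {
  "targets": [
    [[-0.001,0,0.001,0],[-0.001,0,0.001,0],[0,0,0.001,0],[0,0,0.001,0],[0,0,0.001,0],[0,0,0,0],[0,0,0,0],[0,0,0,0]]
  ]
}}

```text
clock: 19.27
tool_pos: [0.5131, 0.0538, 0.2507]
tool_rot: [0.998, 0.056, 0.0, 0.0]
contact_force: [-0.2, 0.3, 0.2]
grip_width: 0.0212
finger_force: 59.6
```

Emit:
{"method": "step_arm", "body": {
  "targets": [
    [[0.0003,0,0.001,0],[0.0003,0,0.001,0],[0.0003,0,0.001,0],[0.0003,0,0.001,0],[0.0003,0,0.001,0],[0,0,0,0],[0,0,0,0],[0,0,0,0]]
  ]
}}

```text
clock: 19.93
tool_pos: [0.5146, 0.054, 0.2456]
tool_rot: [0.998, 0.056, 0.0, 0.0]
contact_force: [-0.5, -0.3, 3.2]
grip_width: 0.0215
finger_force: 59.8
```

Run:
```python
from bench import robot, eyes
from h import *
F=[]
for i in range(3):
    f=eyes.grab_frame("scene"); s=robot.get_state(); F.append(s["contact_force"]); print(s["tool_pos"],s["contact_force"].round(2),s["clock"])
np.savez("scene8.npz",**{k:np.array(v) for k,v in f.items()})
c=proj(f,[.549,.0585,.1])[0].astype(int)
a=cv2.resize(f["image"][c[1]-40:c[1]+60,c[0]-60:c[0]+40],(600,600),interpolation=cv2.INTER_CUBIC); cv2.imwrite("pics/j.png",a[:,:,::-1]); print(c)
```

```text
[0.51462343 0.05402424 0.24559798] [-0.66 -0.75  1.94] 19.9833
[0.51462111 0.05401657 0.24558703] [-1.33 -0.07  2.36] 20.0333
[0.51460936 0.05404237 0.24556421] [-1.9  -0.12  1.61] 20.0833
[329 170]
```

View pics/j.png

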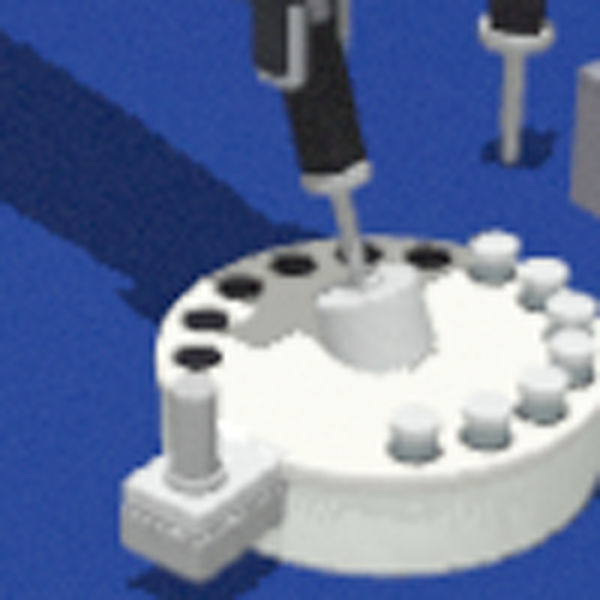

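The pin stands seated on the lug at crop (195,430). The tip presses the pad at (357,280), inside the ring. Net force is about 4 N, so the plunger is about 6 mm in. Handing in.

```bash
python3 -c "
from bench import robot
print(robot.sign_off())"
```

```text
the job is handed in; nothing more can be done
None
```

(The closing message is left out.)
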